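# Shut the sample tray in the twist-lock desiccator

## Task

Put these samples into dry storage: set the loaded tray into the desiccator base with its notch over the key so that it lies flat, all three vials still standing in their cups. Then put the clear dome over it, lugs through the gaps in the collar, and turn it clockwise until it is fully locked and draws down tight on the gasket; leave the cartons and the scale as they are.

Things in the scene. Friction and masses are not known exactly. Their poses are not given: they have to be found in the camera images.
- desiccator_base: White round base of the desiccator, 140 mm across, 30 mm high, too heavy to shift. Origin: centre of its underside; z up. Floor (orange under a grey grille) at z = 8 mm. A grey rim (inner radius 47, outer 49.5, top z = 14 mm) takes the tray; a black gasket ring lies round it, radius 50.7 to 56.3 mm, then the collar (outer radius 68, top z = 30 mm) with two inward flanges.
- base_key (a point): Top of the one blue key, a rib 8 mm wide inside the grey rim on the base's -x side: radius 39.5 to 47 mm, rounded top 22 mm above the base's underside. The tray's notch fits over it.
- collar_gap (a point): Middle of one of the two gaps (green dots) in the collar's flanges, at 60 mm radius, z = 30 mm, +72 deg counter-clockwise from the base's +x axis; the other is across from it. Each is 50 deg wide. The flanges reach in to radius 57.5 mm. The dome goes in with its x axis through the gaps.
- lock_mark (a point): Red bar on the collar's top on the base's +x axis (a second one across from it): where the lugs lie when locked. Clockwise (from above) from a gap's middle the flange's underside starts at 25 deg at z = 24.5 mm, falls to z = 18.5 mm at 60 deg, is level to 82 deg, then a solid stop. So 72 deg clockwise locks: dome x along base x, either way round.
- gasket (a joint): How far the sprung gasket ring is pressed down, in m: 0 free (top at z = 12 mm over the base's underside), about 0.0035 with the dome locked, 0.0055 at most. It pushes up with 3.6 N at 0 and about 8 N at 0.0035. Turning the dome home takes about 0.5 N m.
- dome: Clear hollow dome, 110 mm across, open below, about 0.28 kg, 136 mm high with its grip, standing upright. Origin: centre of its lower edge; z up. Wall 3 mm, inner height 97 mm. Two blue lugs on its lower edge stick out along its +x and -x to radius 61 mm, 18 mm wide, z = 2 to 10 mm. Origin 12 mm above the base's when resting unlocked on the gasket, 8.5 mm when locked.
- dome_grip (a point): Middle of the dome's turning grip, 121 mm above its lower edge: an upright blue fin along the dome's x axis (over the lugs), 76 mm long, 14 mm thick, from 108 to 136 mm above the lower edge. Pinch it across its 14 mm.
- tray: Grey round sample tray, 90 mm across, about 0.14 kg, with three vials in cups 28 mm from its centre. Origin: centre of its underside; z up. Disc 5 mm thick. Flat in the base its origin is 8 mm above the base's; that needs the notch over the key, so tray x and base x point the same way. Otherwise it perches on the key and the dome cannot close.
- tray_grip (a point): Middle of the tray's grip, 80 mm above its underside, on a post at the centre: an upright blue fin along the tray's x axis, 38 mm long, 12 mm thick, from 67 to 93 mm. Pinch it across its 12 mm, fingertips no lower than 65 mm: the vials reach up to 63 mm.
- tray_notch (a point): Middle of the one notch in the tray's rim, on its -x side (a yellow dash points at it), 12 to 14 mm wide, reaching in to radius 38 mm.
- sample_1: Sample vial with a screw cap, 28 mm across and 57 mm high, standing loose in a cup of the tray. Origin: centre of its underside, 5 mm above the tray's; z up.
- cup_1 (a point): Centre of the floor of the tray's cup 1, at 0 deg from the tray's x axis; vial sample_1 stands in it.
- sample_2: Sample vial with a screw cap, 28 mm across and 58 mm high, standing loose in a cup of the tray. Origin: centre of its underside, 5 mm above the tray's; z up.
- cup_2 (a point): Centre of the floor of the tray's cup 2, at 120 deg from the tray's x axis; vial sample_2 stands in it.
- sample_3: Sample vial with a screw cap, 28 mm across and 54 mm high, standing loose in a cup of the tray. Origin: centre of its underside, 5 mm above the tray's; z up.
- cup_3 (a point): Centre of the floor of the tray's cup 3, at 240 deg from the tray's x axis; vial sample_3 stands in it.
- plum_carton: Bystander: slim all-blue cardboard carton, 50 x 34 x 80 mm, standing upright. Origin: centre of its underside.
- slate_carton: Bystander: slim white and orange cardboard carton, 60 x 30 x 78 mm, standing upright. Origin: centre of its underside.
- cedar_carton: Bystander: squat pale-blue and purple cardboard carton, 56 x 34 x 70 mm, standing upright. Origin: centre of its underside.
- scale: Bystander: closed black pocket scale lying flat, 126 x 68 x 23 mm. Origin: centre of its underside.

How it is judged:
By the outcome, as a careful person would: the job done as asked, in the order asked, and still so for the second after the job is handed in, with the robot touching nothing.
It also fails if it takes over 67 s, if anything falls off the work surface, if the arm or the gripper's body presses on something with over 40 N, if the wrist force passes 120 N, or if a joint passes its speed limit or range.

## Robot

A 6-joint arm with a two-finger parallel gripper is mounted at the origin on a cart in front of the work surface, level with it; the furniture and walls round the work are solid. World frame = base frame: x ahead of the robot, y to its left, z up, the work surface at z = 0. Lengths are in mm, angles in rad, forces in N, time in s.
With the tool pointing down it reaches from about 275 to 750 mm from the base axis. Payload 10.2 kg.
Tool frame: the origin (TCP) lies at the very end of the fingers, on their centre line; the grasp point (between the pads) lies 19 mm behind it; z points along the fingers, y is the line along which they close (so a half turn about z gives the same grasp; the last joint's range is limited). The gripper opens to 88 mm and grips with 3 to 60 N. Pads are 18 mm wide; open, the fingers measure 123 mm over their backs; the gripper's body (75 mm by 187 mm) begins 45 mm behind the grasp point.
Start: joints at [0.907, 0.313, 1.498, -0, 1.331, -0.223], TCP at [224.011, 474.816, 238.72] pointing down, gripper open.
Joint ranges: [-2.94, 2.94], [-0.97, 2.17], [0.19, 2.56], [-1.23, 4.37], [0.02, 3.11], [-2.88, 2.88]. Speed limits (rad/s): [2.39, 2.39, 3.01, 3.14, 3.14, 3.14].

## Interface

Orientations are given as a unit quaternion [x, y, z, w].
In Python, from cell import manip, set_gripper, kinematics, optics, job, find_in gives the robot as it stands. Calls block until the motion is done:
- manip.move_ptp(position, orientation): joint-space move of the TCP to a pose.
- manip.line_to(position, rate=150, frame=None, max_force=None): straight line of the TCP; frame=None keeps the orientation; rate is the mean speed in mm/s. With max_force (N) it stops when the force on the tool has changed by that much, and returns True; else False.
- manip.move_joints(angles): joint-space move.
- set_gripper(opening): finger opening in mm; the grip force is fixed at half the most; returns when the fingers have stopped.
- manip.pause(seconds).
- kinematics.inverse_kinematics(position, orientation): joint angles nearest the present ones, or None.
- optics.camera(name): name is "side" or "top" or "wrist"; returns (picture, depth): 400x640x3 uint8, red, green, blue; 400x640 float32, mm along the optical axis (not along the pixel's ray), 0 where there is no reading.
- optics.camera_params(name): a dict with "camera_matrix" (3x3 intrinsics, pixels), "R" (3x3) and "t" (3): a world point X has camera coordinates R X + t; the wrist camera has in their place "T_tool_cam" (4x4, takes a point from camera to tool coordinates, whose origin is the TCP and whose axes are the flange's). Camera axes: x right, y down, z forward; pixel columns grow to the right and rows downward; lengths in mm; the calibration is good to about 2 mm. A picture is of the moment at which its call begins: read the wrist's pose just before it. camera_params takes no time and is no camera call.
A pose or a line that the arm cannot do raises manip.PlanningError and nothing moves.
- job.hand_in(): hands the job in; it is judged then, once.
Trained networks look in the newest picture that a camera, given by its name, has taken for a name from the list of things; names that differ only in an ending like _2 or _b are one class to them, and where a whole thing is asked for, a point or a joint stands for the part that bears it (a point fixed in the world has none). Each returns a list of dicts, best first, with "confidence" (0 to 1); they miss things now and then, are a little off and sometimes report something else, mostly with a low value. They report only what shows in the picture. A call takes as long as a camera call.
- find_in(camera, query): "location" ([column, row] in pixels, amid what is visible of it).
Readings, each from a call of its own:
- manip.current_time_s(): time.
- manip.current_qpos(): joint angles.
- manip.current_joint_velocities(): joint speeds.
- manip.current_joint_efforts(): joint torques, N m.
- manip.current_eef_pos(): TCP position.
- manip.current_orientation(): TCP orientation.
- manip.current_ft_force(): force on the tool from outside, world axes, zero at the start.
- manip.current_ft_torque(): the same for the moment, N m.
- manip.current_grip_width(): finger opening in mm.
- manip.current_grip_force(): force on a finger pad.
Only numpy, scipy, OpenCV 4.12 (cv2) and the standard library are available. Lean on these libraries where they do the work, as an engineer would, in place of code of your own. Each camera call takes 0.05 s, during which the arm holds its last target. There are 200 camera calls.

## Working session

There is one attempt and no reset: what is moved stays moved. The work goes in short steps, each a Python script; the robot and the scene stay as the last script left them, time stands still between calls to the robot, and variables do not carry over. Pictures are saved under pics/ and viewed, at most 10 in all, crops included, and the job is handed in when it is done.

```bash
ls; mkdir -p pics; cat > h.py <<'E'
import numpy as np, cv2
from cell import manip,set_gripper,kinematics,optics,job,find_in
def cam(n):
    p,d=optics.camera(n); return p,d
def save(n,p): cv2.imwrite('pics/'+n+'.png',cv2.cvtColor(p,cv2.COLOR_RGB2BGR))
def world(name,uv,depth=None,z=None):
    c=optics.camera_params(name);K=np.array(c['camera_matrix']);R=np.array(c['R']);t=np.array(c['t'])
    uv=np.atleast_2d(uv).astype(float)
    r=np.c_[uv,np.ones(len(uv))]@np.linalg.inv(K).T
    o=-R.T@t
    if z is None: return (r*np.reshape(depth,(-1,1))-t)@R
    w=r@R; return o+w*((z-o[2])/w[:,2:3])
E
python3 - <<'E'
from h import *
for n in ['top','side']:
    p,d=cam(n);save(n+'0',p);np.save(n+'0.npy',d)
    for q in ['desiccator_base','base_key','collar_gap','lock_mark','dome','dome_grip','tray','tray_grip','tray_notch','sample_1']:
        r=find_in(n,q)
        for a in r[:3]:
            u=a['location'];dd=d[int(u[1]),int(u[0])]
            print(n,q,round(a['confidence'],2),np.round(u),np.round(world(n,u,dd)[0]))
c=optics.camera_params('top');print(c);print(optics.camera_params('wrist'),manip.current_orientation(),manip.current_time_s())
E
```

```text
cell.py
pics
top desiccator_base 0.69 [310. 190.] [559.  41.   6.]
top desiccator_base 0.23 [403. 223.] [ 468. -231.    4.]
top base_key 0.87 [310. 192.] [552.  41.   8.]
top collar_gap 0.81 [311. 189.] [564.  38.   6.]
top lock_mark 0.85 [310. 192.] [554.  42.   8.]
top dome 0.96 [225. 236.] [430. 257. 137.]
top dome_grip 0.97 [222. 242.] [413. 270. 106.]
top dome_grip 0.56 [404. 223.] [ 468. -230.   24.]
top tray 0.86 [407. 223.] [ 468. -232.   57.]
top tray_grip 0.66 [406. 224.] [ 465. -232.   33.]
top tray_grip 0.51 [309. 190.] [560.  45.   9.]
top tray_notch 0.61 [406. 222.] [ 472. -239.    5.]
top sample_1 0.67 [404. 227.] [ 456. -223.   51.]
top sample_1 0.5 [402. 215.] [ 490. -215.   61.]
top sample_1 0.16 [402. 222.] [ 470. -229.    5.]
side desiccator_base 0.85 [331. 227.] [544.  48.  10.]
side base_key 0.89 [338. 230.] [563.  41.   6.]
side base_key 0.53 [297. 314.] [ 456. -245.    7.]
side collar_gap 0.72 [338. 228.] [562.  49.   7.]
side collar_gap 0.68 [354. 190.] [618. 177.  45.]
side collar_gap 0.21 [299. 311.] [ 462. -274.   58.]
side lock_mark 0.76 [335. 226.] [554.
[... 725 characters left out ...]
    [ 0.0656865 , -0.00986942, -0.9977915 ]]), 't': array([   9.69938434,  558.88515181, 1153.6715734 ])}
{'camera_matrix': array([[307.45183562,   0.        , 322.92884593],
       [  0.        , 307.45183562, 198.81359677],
       [  0.        ,   0.        ,   1.        ]]), 'T_tool_cam': array([[ 5.77828233e-04, -9.55254033e-01, -2.95786069e-01,
         7.61454845e+01],
       [ 9.99999824e-01,  5.91477106e-04,  4.33328052e-05,
         3.37103464e-01],
       [ 1.33556851e-04, -2.95786042e-01,  9.55254207e-01,
        -1.46540761e+02],
       [ 0.00000000e+00,  0.00000000e+00,  0.00000000e+00,
         1.00000000e+00]])} [2.18608538e-01 9.75812639e-01 2.21854937e-05 5.64448200e-06] 1.1
```

```bash
python3 - <<'E'
import cv2
p=cv2.imread('pics/top0.png')[130:290,180:450]
cv2.imwrite('pics/topc.png',cv2.resize(p,(800,474),interpolation=cv2.INTER_CUBIC))
p=cv2.imread('pics/side0.png')[100:370,200:460]
cv2.imwrite('pics/sidec.png',cv2.resize(p,(578,600),interpolation=cv2.INTER_CUBIC))
E
```

```text
(no output)
```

View pics/topc.png

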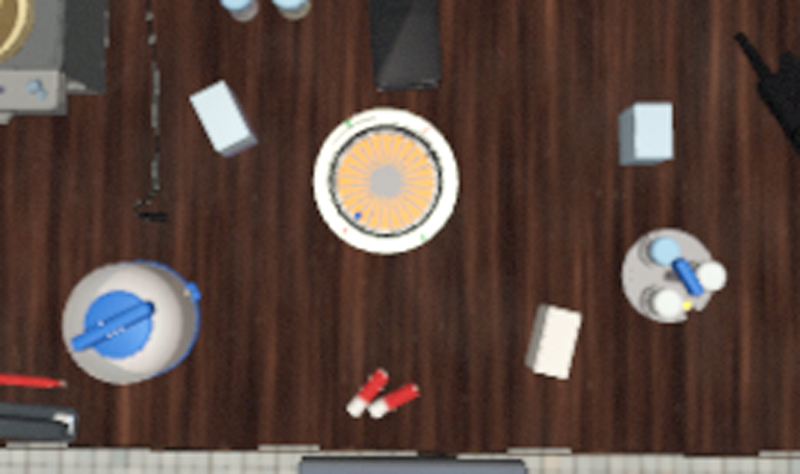

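View pics/sidec.png

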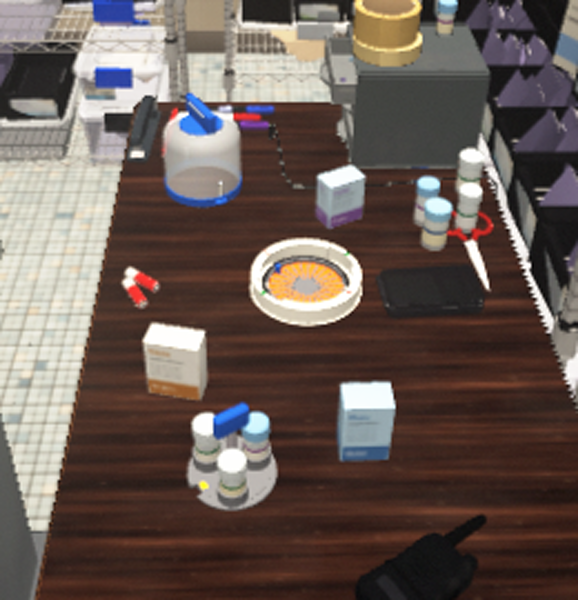

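The top crop shows the base at (386,181) with its blue key at (358,215). The tray is at (668,275), with its yellow dash at (687,305). The dome fin runs (75,340)–(155,308). The side view shows everything upright, with the cartons clear of my paths. Next I'll take close looks with the wrist camera.

```bash
cat >> h.py <<'E'
from scipy.spatial.transform import Rotation as Rot
def q(deg): a=np.radians(deg)/2; return [np.cos(a),np.sin(a),0,0]
def wpose():
    T=np.eye(4);T[:3,:3]=Rot.from_quat(manip.current_orientation()).as_matrix();T[:3,3]=manip.current_eef_pos()
    return T@np.array(optics.camera_params('wrist')['T_tool_cam'])
def wproj(uv,T,z=None,depth=None):
    K=np.array(optics.camera_params('wrist')['camera_matrix'])
    uv=np.atleast_2d(uv).astype(float)
    r=np.c_[uv,np.ones(len(uv))]@np.linalg.inv(K).T
    w=r@T[:3,:3].T
    if z is not None: s=(z-T[2,3])/w[:,2:3]
    else: s=np.reshape(depth,(-1,1))
    return T[:3,3]+w*s
def look(n,pos,yaw):
    manip.move_ptp(pos,q(yaw)); manip.pause(.25)
    T=wpose();p,d=cam('wrist');save(n,p);np.savez(n,T=T,d=d,p=p);return p,d,T
E
python3 - <<'E'
from h import *
for n,pos,y,qs in [('wd',[425,260,245],112,['dome_grip']),('wb1',[560,43,150],140,['base_key','collar_gap','lock_mark']),('wb2',[560,43,150],-40,['base_key','collar_gap','lock_mark']),('wt',[467,-233,200],32,['tray_grip','tray_notch','sample_1'])]:
    p,d,T=look(n,pos,y)
    for k in qs:
        for a in find_in('wrist',k)[:3]: print(n,k,round(a['confidence'],2),np.round(a['location'],1))
print(manip.current_time_s(),manip.current_qpos())
ims=[cv2.imread(f'pics/{n}.png')[::1,::1] for n in ['wd','wb1','wb2','wt']]
ims=[cv2.resize(i,(400,250),interpolation=cv2.INTER_AREA) for i in ims]
cv2.imwrite('pics/mosaic.png',np.vstack([np.hstack(ims[:2]),np.hstack(ims[2:])]))
E
```

```text
wd dome_grip 0.82 [323.5 162.8]
wb1 base_key 0.73 [316.7 185.9]
wb1 collar_gap 0.9 [317.2 188.4]
wb1 lock_mark 0.76 [318.2 185.8]
wb2 base_key 0.64 [326.9 187. ]
wb2 base_key 0.64 [226.8  48.3]
wb2 collar_gap 0.63 [325.4 186.2]
wb2 collar_gap 0.4 [228.8  47.2]
wb2 lock_mark 0.78 [326.5 188.5]
wt tray_grip 0.6 [327.1 172.6]
wt tray_notch 0.74 [326.2 169.2]
wt sample_1 0.66 [329.4 155.5]
wt sample_1 0.62 [348.4 196. ]
wt sample_1 0.61 [301.1 197.2]
9.2333 [-6.87327544e-01  3.39323087e-01  1.56585248e+00 -3.27339284e-05
  1.23635410e+00  3.24819858e-01]
```

View pics/mosaic.png

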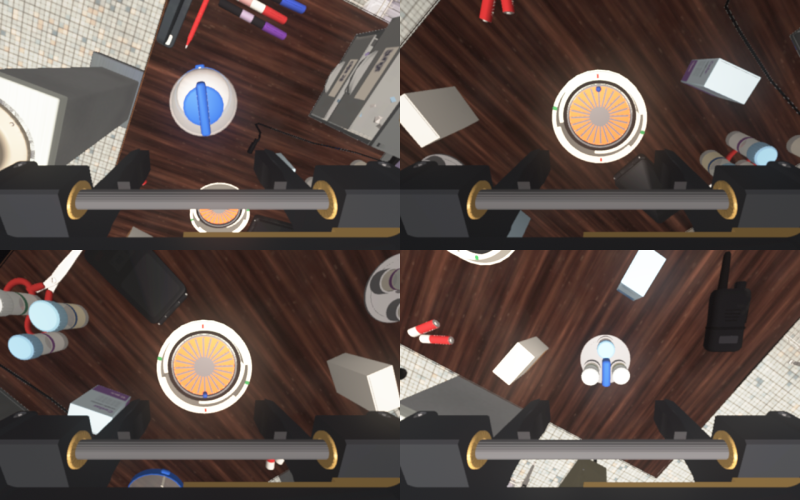

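The mosaic (half-scale) shows the dome fin at (204,108) and the base with its red and green marks and key at (598,115) and (204,368). The tray is at (605,360) with the light-blue vial at +x and the fin vertical. Now I'll compute precise poses.

```bash
cat > meas.py <<'E'
from h import *
def load(n): f=np.load(n+'.npz'); return f['p'],f['d'],f['T']
def allpts(d,T):
    v,u=np.mgrid[0:400,0:640]; return wproj(np.c_[u.ravel(),v.ravel()],T,depth=d.ravel()).reshape(400,640,3)
def marks(n,c,r=90,z=30):
    p,d,T=load(n);hsv=cv2.cvtColor(p,cv2.COLOR_RGB2HSV).astype(int);H,S,V=np.moveaxis(hsv,-1,0)
    v,u=np.mgrid[0:400,0:640];W=wproj(np.c_[u.ravel(),v.ravel()],T,z=z).reshape(400,640,3)
    R=np.hypot(W[...,0]-c[0],W[...,1]-c[1])
    for nm,m in [('red',((H<8)|(H>172))&(S>90)&(R<72)&(R>50)),('green',(H>40)&(H<85)&(S>80)&(R<72)&(R>50)),('key',(H>100)&(H<130)&(S>120)&(R<50))]:
        k,_,st,ce=cv2.connectedComponentsWithStats(m.astype('uint8'))
        w=[(wproj(ce[i],T,z=z if nm!='key' else 22)[0],st[i,4]) for i in range(1,k) if st[i,4]>2]
        print(n,nm,[(np.round(a[:2],1),s) for a,s in w])
        if len(w)==2:
            a,b=w[0][0],w[1][0];print('   mid',np.round((a+b)[:2]/2,2),'ang',np.degrees(np.arctan2(*(b-a)[1::-1]))%180, np.linalg.norm(b-a))
    m=((V>150)&(S<40)&(R<85)).astype('uint8');cs,_=cv2.findContours(m,cv2.RETR_EXTERNAL,cv2.CHAIN_APPROX_NONE);c0=max(cs,key=cv2.contourArea)[:,0]
    x=wproj(c0,T,z=z)[:,:2];A=np.c_[2*x,np.ones(len(x))]
    for _ in range(3):
        s=np.linalg.lstsq(A,(x**2).sum(1),rcond=None)[0];rr=np.sqrt(s[2]+s[0]**2+s[1]**2)
        k=abs(np.hypot(*(x-s[:2]).T)-rr)<1.2;x=x[k];A=A[k]
    print(n,'outer circle',s[:2].round(2),rr.round(2),len(x))
def fin(n,c,z,R=50):
    p,d,T=load(n);W=allpts(d,T);hsv=cv2.cvtColor(p,cv2.COLOR_RGB2HSV).astype(int);H,S,V=np.moveaxis(hsv,-1,0)
    m=(abs(W[...,2]-z)<4)&(np.hypot(W[...,0]-c[0],W[...,1]-c[1])<R)&(H>98)&(H<130)&(S>110)
    k,l,st,ce=cv2.connectedComponentsWithStats(m.astype('uint8'));i=1+np.argmax(st[1:,4])
    v,u=np.nonzero(l==i);X=wproj(np.c_[u,v],T,z=z)[:,:2].astype('float32')
    e=np.linalg.eigh(np.cov(X.T))[1][:,1];print(n,'fin',cv2.minAreaRect(X),'mean',X.mean(0),'ang',np.degrees(np.arctan2(e[1],e[0]))%180,'zmed',np.median(W[v,u,2]),len(X))
E
python3 - <<'E'
from meas import *
marks('wb1',[560,43]);marks('wb2',[560,43])
fin('wt',[467,-233],93);fin('wd',[425,260],136)
# disc circle of tray
p,d,T=load('wt');W=allpts(d,T);m=((W[...,2]>2)&(np.hypot(W[...,0]-467,W[...,1]+233)<60)).astype('uint8')
for n,z,c in [('wt',5,(467,-233)),('wd',0,(425,260))]:
    p,d,T=load(n);W=allpts(d,T);m=(abs(W[...,2]-5)<3)&(np.hypot(W[...,0]-c[0],W[...,1]-c[1])<60)
    x=W[m];print(n,len(x),x.min(0),x.max(0),(x.min(0)+x.max(0))/2)
E
```

```text
wb1 red [(array([509. ,  79.3]), np.int32(15)), (array([607.7,   2.1]), np.int32(12))]
   mid [558.35  40.73] ang 141.970879665994 125.31725369135526
wb1 green [(array([503.7,   3.9]), np.int32(29)), (array([612.9,  77.9]), np.int32(24))]
   mid [558.33  40.92] ang 34.13239638652361 131.93297629294986
wb1 key [(array([523.7,  68.1]), np.int32(30))]
wb1 outer circle [554.02  44.71] 46.86 294
wb2 red [(array([607.4,   2.5]), np.int32(15)), (array([508.6,  79.6]), np.int32(8))]
   mid [558.01  41.02] ang 142.0553571329791 125.32350693928872
wb2 green [(array([613.,  78.]), np.int32(31)), (array([503.4,   4.1]), np.int32(28))]
   mid [558.19  41.02] ang 34.00830866135968 132.1524219598253
wb2 key [(array([524.7,  67.1]), np.int32(29))]
wb2 outer circle [563.27  36.01] 58.35 54
wt fin ((470.4634094238281, -237.59371948242188), (37.006744384765625, 10.542135238647461), 30.728351593017578) mean [ 470.66104 -237.46979] ang 31.650479404004756 zmed 93.00079088670779 495
wd fin ((421.23431396484375, 275.50830078125), (13.727596282958984, 69.06369018554688), 28.603302001953125) mean [420.36285 277.15894] ang 118.92807913280507 zmed 135.93843683814677 1220
wt 2049 [ 410.38958095 -282.14992133    2.01272194] [ 524.85019128 -178.19022583    7.9903802 ] [ 467.61988611 -230.17007358    5.00155107]Traceback (most recent call last):
  File "<stdin>", line 8, in <module>
    return umr_minimum(a, axis, None, out, keepdims, initial, where)
ValueError: zero-size array to reduction operation minimum which has no identity
```

```bash
python3 - <<'E'
from meas import *
fin('wd',[420,278],136)
c=[470.5,-237.6];yw=31.4
set_gripper(45)
manip.move_ptp([*c,130],q(yw))
print('hit',manip.line_to([*c,67],rate=60,max_force=10))
set_gripper(0)
print(manip.current_grip_width(),manip.current_grip_force(),manip.current_eef_pos())
manip.line_to([*c,87],rate=40)
print(manip.current_ft_force(),manip.current_ft_torque(),manip.current_grip_width())
manip.pause(.2)
p,d=cam('side');save('s1',p[200:400,200:440])
T=wpose();p,d=cam('wrist');save('w1',p);np.savez('w1',T=T,d=d,p=p)
cv2.imwrite('pics/m1.png',np.hstack([cv2.resize(cv2.imread('pics/s1.png'),(400,333)),cv2.resize(cv2.imread('pics/w1.png')[60:330,170:480],(382,333))]))
print(manip.current_time_s())
E
```

```text
wd fin ((419.9035949707031, 277.9486083984375), (13.727596282958984, 74.62281799316406), 28.603302001953125) mean [419.24356 279.31964] ang 118.64294538271942 zmed 135.90452055541962 1311
hit False
12.001906641843586 29.990060543641448 [ 470.51703711 -237.58345592   67.02526765]
[-0.48399284  0.54335977 -1.88216121] [-0.07207368  0.13628903  0.02217344] 12.20166618203274
13.1417
```

View pics/m1.png

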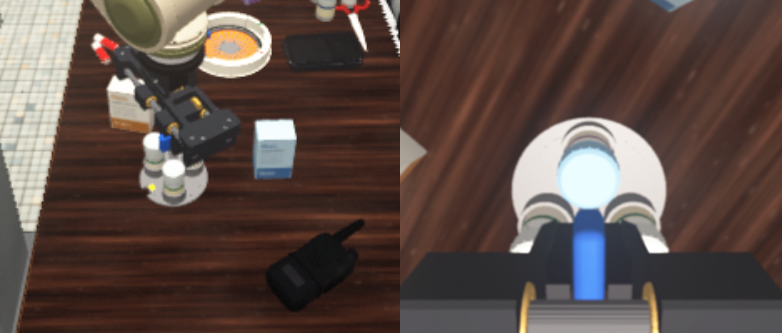

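The tray is lifted with all three vials standing; the fin at (590,250) is pinched centrally. Next I'll carry it over and place it.

```bash
cat > place.py <<'E'
from meas import *
B=[558.2,40.95]
if __name__=='__main__':
    manip.line_to([470.5,-237.6,180],rate=100)
    manip.line_to([*B,180],rate=130,frame=q(-38))
    manip.line_to([*B,106],rate=80)
    f0=np.array(manip.current_ft_force())
    h=manip.line_to([*B,75],rate=30,max_force=5)
    manip.pause(.2)
    print(h,manip.current_eef_pos(),np.array(manip.current_ft_force())-f0,manip.current_ft_torque(),manip.current_grip_width(),manip.current_time_s())
E
python3 place.py
```

```text
True [558.08577688  40.93613487  75.02624142] [-1.58862664  0.92604295  8.16286259] [ 0.04874628  0.23712039 -0.02617389] 11.702588811790813 18.9167
```

```bash
python3 - <<'E'
from place import *
set_gripper(40)
manip.line_to([*B,150],rate=100)
manip.line_to([*B,185],rate=100); manip.pause(.2)
T=wpose();p,d=cam('wrist');save('w2',p);np.savez('w2',T=T,d=d,p=p)
fin('w2',B,101)
W=allpts(d,T);a=np.radians(-38);X=W-[*B,0];lx=X[...,0]*np.cos(a)+X[...,1]*np.sin(a);ly=-X[...,0]*np.sin(a)+X[...,1]*np.cos(a)
for r0,nm in [(38.5,'disc')]:
    m=(np.hypot(lx,ly)<43)&(W[...,2]<18)&(W[...,2]>5)
    A=np.c_[lx[m],ly[m],np.ones(m.sum())];s=np.linalg.lstsq(A,W[...,2][m],rcond=None)[0];print('plane tilt',s,m.sum(),np.percentile(W[...,2][m],[5,50,95]))
for k,an in enumerate([0,120,240]):
    x,y=28*np.cos(np.radians(an)),28*np.sin(np.radians(an))
    m=(np.hypot(lx-x,ly-y)<15)&(W[...,2]>50)&(W[...,2]<85);print(k+1,m.sum(),np.percentile(W[...,2][m],[5,50,95]),lx[m].mean()-x,ly[m].mean()-y)
cv2.imwrite('pics/m2.png',cv2.resize(p[60:330,190:460,::-1],(600,600)))
print(manip.current_time_s())
E
```

```text
w2 fin ((558.551513671875, 41.137046813964844), (10.446203231811523, 35.72602081298828), 51.97649002075195) mean [558.50635   40.879448] ang 142.335735375646 zmed 101.10282824717137 567
plane tilt [-7.76493807e-03 -6.49196393e-04  1.34900550e+01] 2068 [12.08179534 13.354372   14.74793441]
1 830 [62.98462907 69.77666622 71.24597781] -0.25564041310875396 0.7961108289934893
2 806 [60.24984845 70.73961032 72.06058933] 0.6657544646612568 -0.03789247937455187
3 775 [56.46884306 66.3544381  67.88794681] 0.9205279306247682 1.127340268272718
21.1583
```

View pics/m2.png

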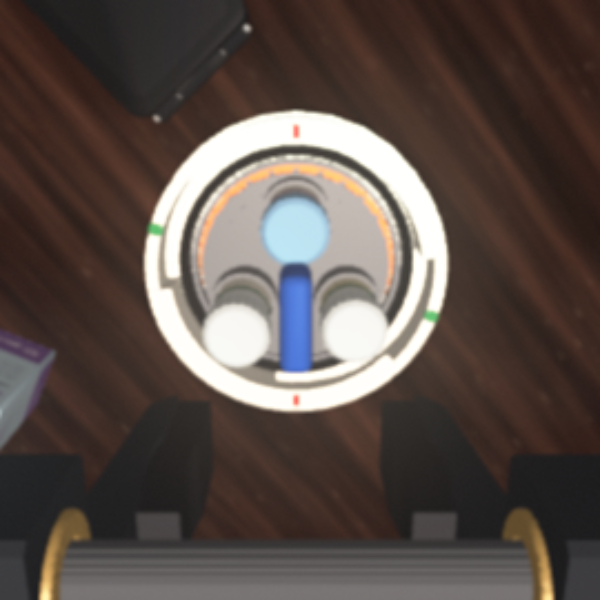

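The picture shows the tray flat: the fin is level and aligned with the red bars (296,130)/(296,400), and the vials stand at (296,230), (236,335) and (355,330). Measured heights match (fin top 101, caps 70/71/67). Now the dome.

```bash
python3 - <<'E'
from place import *
manip.line_to([*B,230],rate=150)
look('wd2',[420,278,245],118.6)
p,d,T=load('wd2');W=allpts(d,T);hsv=cv2.cvtColor(p,cv2.COLOR_RGB2HSV);H,S,V=np.moveaxis(hsv.astype(int),-1,0)
fin('wd2',[420,278],136)
m=(abs(W[...,2]-136)<4)&(np.hypot(W[...,0]-420,W[...,1]-278)<50)&(H>98)&(H<130)&(S>110)
v,u=np.nonzero(m);X=wproj(np.c_[u,v],T,z=136)[:,:2].astype('float32')
(c,s,a)=cv2.minAreaRect(X)
yaw=a+90 if s[0]<s[1] else a
yaw%=180; print(c,s,yaw)
if not(abs(yaw-118.6)<3 and np.hypot(c[0]-420,c[1]-278)<5): raise SystemExit('check')
set_gripper(50)
print('hit',manip.line_to([*c,111],rate=100,frame=q(yaw),max_force=10))
set_gripper(0)
print(manip.current_grip_width(),manip.current_grip_force(),manip.current_eef_pos())
manip.line_to([*c,135],rate=50);manip.pause(.1)
print(manip.current_ft_force(),manip.current_ft_torque(),manip.current_grip_width(),manip.current_time_s())
np.save('dome.npy',[*c,yaw])
E
```

```text
wd2 fin ((419.8799133300781, 277.8825378417969), (13.757149696350098, 74.14293670654297), 28.99373435974121) mean [418.97052 279.59863] ang 118.89582796913287 zmed 135.88262381403445 1234
(419.8799133300781, 277.8825378417969) (13.757149696350098, 74.14293670654297) 118.99373435974121
hit False
13.447565281551512 29.990595714189112 [419.82966258 277.87908985 110.99500358]
[ 0.53332032  0.44288441 -2.94727747] [-0.01897976  0.03998472  0.0498001 ] 13.829329801555694 27.0583
```

```bash
python3 - <<'E'
from place import *
c=np.load('dome.npy')[:2]
manip.line_to([*c,242],rate=120)
manip.line_to([*B,242],rate=130,frame=q(34))
p,d=cam('side');save('s3',p[60:330,200:460])
f0=np.array(manip.current_ft_force())
h=manip.line_to([*B,160],rate=80,max_force=8);print(h,manip.current_eef_pos())
if not h:
    h=manip.line_to([*B,126],rate=50,max_force=8);print(h,manip.current_eef_pos())
manip.pause(.2)
print(np.array(manip.current_ft_force())-f0,manip.current_ft_torque(),manip.current_grip_width(),manip.current_qpos()[5],manip.current_time_s())
E
```

```text
False [558.47531625  40.92385437 160.56379539]
False [558.37802336  40.92117315 126.25695825]
[-0.40012004  0.2228685   1.06182813] [ 0.01496589  0.10298794 -0.0442612 ] 13.6700235743248 0.8412838421249584 32.6167
```

```bash
python3 - <<'E'
from place import *
h=manip.line_to([*B,119],rate=15,max_force=14);manip.pause(.2)
print(h,manip.current_eef_pos(),manip.current_ft_force(),manip.current_ft_torque(),manip.current_grip_width(),manip.current_time_s())
E
```

```text
False [558.42807441  40.94076328 119.27707191] [-0.2265642  -0.10496667  4.89213731] [-0.00663905  0.15004704  0.04616298] 13.83473790983816 33.4333
```

```bash
python3 - <<'E'
from place import *
manip.line_to([*B,118.7],rate=15,max_force=14)
for y in [22,10,-2,-14,-26,-34,-39]:
    h=manip.line_to([*B,118.7],frame=q(y),rate=20) if 0 else None
    j=np.array(kinematics.inverse_kinematics([*B,118.7],q(y)));j0=np.array(manip.current_qpos())
    if abs(j-j0).max()>.4: print('big',j-j0);break
    manip.move_joints(j.tolist())
    print(y,np.round(manip.current_eef_pos(),1),np.round(manip.current_ft_force(),1),np.round(manip.current_ft_torque(),2),round(manip.current_grip_width(),2),round(manip.current_time_s(),2))
    if abs(manip.current_ft_torque()[2])>1.2: print('torque');break
manip.pause(.1)
T=wpose();p,d=cam('wrist');np.savez('w4',T=T,d=d,p=p);save('w4',p)
cv2.imwrite('pics/m4.png',cv2.resize(p[30:330,170:470,::-1],(600,600)))
E
```

```text
22 [558.4  40.9 119. ] [-0.1  0.6  6.5] [-0.02  0.16 -0.22] 13.63 34.0
10 [558.5  40.8 119. ] [-1.3 -0.   5.9] [-0.06  0.16 -0.16] 13.79 34.32
-2 [558.5  40.8 119. ] [-0.5  0.5  5.1] [-0.01  0.2  -0.21] 13.95 34.63
-14 [558.5  40.8 119. ] [ 0.2 -1.4  5.8] [ 0.01  0.22 -0.26] 13.97 34.95
-26 [558.5  40.8 119. ] [-0.6 -0.3  5.5] [-0.04  0.2  -0.16] 13.66 35.27
-34 [558.5  40.8 119. ] [ 0.2 -1.   5.7] [ 0.04  0.23 -0.21] 13.8 35.52
-39 [558.4  40.8 119. ] [-0.4 -0.5  6.4] [-0.06  0.26  0.07] 13.9 35.77
```

View pics/m4.png

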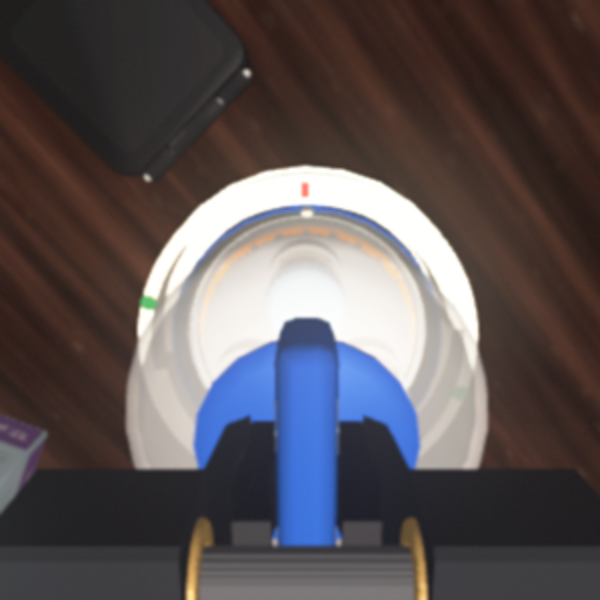

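The fin and the dome's lug mark (307,213) line up with the red bar (305,190), so the turn followed the fin. I'll release, back off and verify.

```bash
python3 - <<'E'
from place import *
set_gripper(50)
manip.line_to([*B,260],rate=120);manip.pause(.3)
T=wpose();p,d=cam('wrist');np.savez('w5',T=T,d=d,p=p);save('w5',p)
fin('w5',B,144.5)
p2,d2=cam('side');save('s5',p2)
cv2.imwrite('pics/m5.png',np.hstack([cv2.resize(p[40:290,200:450,::-1],(400,400)),cv2.resize(p2[140:280,260:400,::-1],(400,400),interpolation=cv2.INTER_CUBIC)]))
print(manip.current_ft_force(),manip.current_time_s())
E
```

```text
w5 fin ((559.4739379882812, 40.94301986694336), (13.574457168579102, 74.6936264038086), 51.42402648925781) mean [560.5969   39.80027] ang 141.20134259011712 zmed 144.61540391176067 1199
[ 0.60616764 -0.15944994  0.40929934] 38.3333
```

View pics/m5.png

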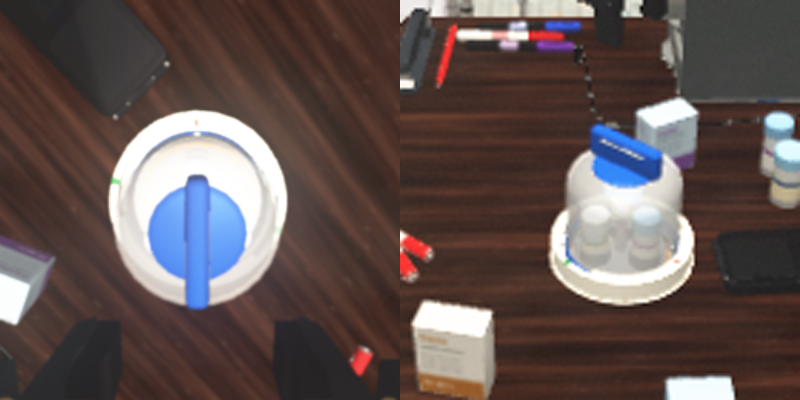

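The dome is locked: the fin top is at 144.6 mm (144.5 expected) and its yaw is −38.7°, in line with the red bars. The side view shows the vials upright at (595,235) and (645,230) and the cartons still standing.

```bash
python3 -c "
from h import *
print(job.hand_in())"
```

```text
the job is handed in; nothing more can be done
None
```

The tray lies flat in the base over the key with its vials standing, the dome is locked at about 72.7° clockwise and drawn down on the gasket, the cartons and scale were not touched, and the job was handed in at about 38 s.

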